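# Chock a bottle on a sloping draining tray

### The arm

A 6-joint arm with a two-finger parallel gripper is mounted at the origin on a cart in front of the work surface, level with it; the furniture and walls round the work are solid. World frame = base frame: x ahead of the robot, y to its left, z up, the work surface at z = 0. Lengths are in m, angles in rad, forces in N, time in s.
With the tool pointing down it reaches from about 0.35 to 0.775 m from the base axis. Payload 7.3 kg.
Tool frame: the origin (TCP) lies at the centre of the arm's flange, where the gripper is bolted on; the fingertips stand 178 mm ahead of it and the grasp point (between the pads) lies 159 mm ahead of it; x points along the fingers, y is the direction in which the jaws open and shut, and the axes are right-handed (so a half turn about x gives the same grasp; the last joint's range is limited). The gripper opens to 92 mm and grips with 3 to 60 N. Pads are 19 mm wide; open, the fingers measure 130 mm over their backs; the gripper's body (75 mm by 190 mm) begins 47 mm behind the grasp point.
Start: joints at [1.043, 0.342, 1.524, -0, 1.275, -0.146], TCP at [0.196, 0.487, 0.405] pointing down, gripper open.
Joint ranges: [-2.53, 2.53], [-0.77, 2.02], [0.04, 2.7], [-1, 4.14], [0.28, 2.66], [-3.11, 3.11]. Speed limits (rad/s): [2.57, 2.57, 3.14, 3.14, 3.14, 3.14].

### API

Orientations are given as [roll, pitch, yaw] about the fixed x, y, z axes, in that order (R = Rz(yaw) Ry(pitch) Rx(roll)).
In Python, from cell import readout, cams, workorder gives the robot as it stands.
- The arm moves only by the shell command python3 -m inch 'ROWS' [FORCE]. ROWS is text: rows parted by semicolons, each of 5 numbers parted by spaces: the shift along the world's x, y, z in mm, then the turn about the world's z in rad, then the opening, from 0 (shut) to 1 (fully open). A call has 1 to 8 rows; each row shifts and turns the commanded pose from where the row before left it; what a row does not reach is not made up. A row lasts 1/12 s, in which the tool goes at most 41.7 mm and 7.16 degrees, less where a joint would pass 70% of its speed; a pose out of reach is approached as far as the arm can. A call is refused whole if a number of a shift passes 41.7 or a number of a turn 0.125, either way. A call with a gripper value outside its range is refused whole. The fingers move at their own pace and stop on an object; FORCE is the grip in N (left out, the last holds). Time passes only in rows, so rows that do not move let the fingers close. It gives the time, the measured TCP pose, the force and the opening at its end, in the units of the state.
- readout.observe(): the state, without advancing time (a new reading comes with each control period).
- cams.read_camera(name): name is "scene" or "top" or "wrist"; returns a dict with "color" (400x640x3 uint8, red, green, blue), "fx", "fy", "cx", "cy" (pixels), "dist_coeffs" ([k1, k2, p1, p2, k3] as OpenCV has them; the pictures are not rectified), "world_to_cam" (4x4, takes a point from world to camera coordinates); the wrist camera has in their place "T_tool_cam" (4x4, takes a point from camera to tool coordinates, whose origin is the TCP and whose axes are the tool frame's). Camera axes: x right, y down, z forward; pixel columns grow to the right and rows downward; lengths in m; the calibration is good to about 2 mm. A picture is of the moment at which its call begins: read the wrist's pose just before it. There is no depth.
- workorder.hand_in(): hands the job in, once; it reports no verdict.
The state is a dict: "time": time; "qpos": joint angles; "qvel": joint speeds; "joint_efforts": joint torques, N m; "tool_pos": TCP position; "tool_rot": TCP orientation; "contact_force": force on the tool from outside, world axes, zero at the start; "torque": the same for the moment, N m; "opening": finger opening in m.
Only numpy, scipy, OpenCV 4.12 (cv2) and the standard library are available. Lean on these libraries where they do the work, as an engineer would, in place of code of your own. Each camera call takes 0.05 s, during which the arm holds its last target.

### The job

The amber bottle with the blue cap has to lie on its side across the middle of the white sloping tray for a leak check, and on that slope it would roll off toward the robot. First set the orange two-footed chock on the lower half of the tray, square to the slope and centred between the side rims, feet pointing uphill, and only then take the amber bottle from the blue cradle and lay it across the slope against both feet, letting go of it only once it is resting there. Leave the other bottle in the cradle alone.

Things in the scene. Friction and masses are not known exactly. Their poses are not given: they have to be found in the camera images.
- tray: White draining tray, fixed, 240 mm along its x, 190 mm along y, 4 mm rims on its two long sides only. Origin on the bench under its centre, z straight up, x level, pointing uphill. The flat top is 32 mm above the origin at the centre and rises 5 degrees toward +x (8.7 mm per 100 mm); the lower edge (-x, robot's side) is open.
- tray_mid (a point): Centre of the tray's top surface (32 mm above the tray's origin).
- chock: Orange rubber chock, 150 g, on the bench right of the tray. Grip bar 14 mm in x, 86 mm in y, 30 mm high, with two wedge feet toward +x, 20 mm wide, centred at y = +33 and -33 mm (46 mm gap for a finger). Feet 16 mm high to x = 37 mm, then sloping 35 degrees down to the toes. Origin: centre of the bar's underside, z up. Grip it across the bar, along x. Holds on the tray by friction.
- chock_toes (a point): Point on the chock's underside midway between the two toes, 60 mm along +x from its origin. The amber bottle, touching both feet and the surface the chock stands on, has its axis 9 mm beyond this point (69 mm from the chock's origin) and 28 mm above the underside.
- amber_bottle: Dark amber bottle, blue cap, 56 mm diameter, 109 mm long, about 160 g, lying in either bay of the blue two-bay cradle left of the tray. Origin: centre of its bottom; z runs along it to the cap. Its axis starts level, about 50 mm above the bench; grip it across its diameter from above, between the two V saddles of its bay, which are 31 mm high and 48 mm apart.
- bottle_mid (a point): Point on the amber bottle's axis 45 mm from its bottom, the middle of its straight part; grip here, and lay this point midway between the chock's feet.
- white_bottle: White translucent bottle, 52 mm diameter, 114 mm long, lying in the other bay of the cradle, its axis 112 mm from the amber bottle's; to be left alone. Origin at the centre of its bottom, z along it to the cap.

How it is judged:
By the outcome, as a careful person would: the job done as asked, in the order asked, and still so for the second after the job is handed in, with the robot touching nothing.
It also fails if it takes over 58 s, if anything falls off the work surface, if the arm or the gripper's body presses on something with over 40 N, if the wrist force passes 120 N, or if a joint passes its speed limit or range.

## Working session

There is one attempt and no reset: what is moved stays moved. The work goes in short steps, Python scripts to look and compute and a shell command to move; the robot and the scene stay as the last step left them, time stands still between calls to the robot, and variables do not carry over. Pictures are saved under pics/ and viewed, and the job is handed in when it is done.

```bash
mkdir -p pics; ls
cat > h.py <<'E'
import numpy as np, cv2
from cell import readout, cams, workorder
from scipy.spatial.transform import Rotation as R
def snap(n,f):
    s=readout.observe(); c=cams.read_camera(n)
    cv2.imwrite('pics/'+f,cv2.cvtColor(c['color'],cv2.COLOR_RGB2BGR))
    K=np.array([[c['fx'],0,c['cx']],[0,c['fy'],c['cy']],[0,0,1.]]);d=np.array(c['dist_coeffs'],float)
    if n=='wrist':
        T=np.eye(4);r=np.array(s['tool_rot']);T[:3,:3]=R.from_euler('xyz',r).as_matrix() if r.size==3 else r.reshape(3,3)
        T[:3,3]=s['tool_pos'];W=np.linalg.inv(T@np.array(c['T_tool_cam']))
    else: W=np.array(c['world_to_cam'])
    np.savez('pics/'+f[:-4]+'.npz',K=K,d=d,W=W)
    return c,K,d,W
def load(f):
    z=np.load('pics/'+f+'.npz');return z['K'],z['d'],z['W']
def ray(f,uv):
    K,d,W=load(f);p=cv2.undistortPoints(np.array(uv,float).reshape(-1,1,2),K,d).reshape(-1,2)
    C=-W[:3,:3].T@W[:3,3];D=np.c_[p,np.ones(len(p))]@W[:3,:3];return C,D
def atz(f,uv,z):
    C,D=ray(f,uv);return C+D*((np.asarray(z)-C[2])/D[:,2])[:,None]
def proj(f,P):
    K,d,W=load(f);return cv2.projectPoints(np.array(P,float).reshape(-1,1,3),cv2.Rodrigues(W[:3,:3])[0],W[:3,3],K,d)[0].reshape(-1,2)
E
python3 - <<'E'
from h import *
s=readout.observe();print(s)
for n in ['scene','top','wrist']:
    c,K,d,W=snap(n,n+'0.png');print(n,K[0,0],K[0,2],K[1,2],d,-W[:3,:3].T@W[:3,3])
E
```

```text
pics
{'time': 0.0, 'qpos': array([ 1.04299462e+00,  3.42746253e-01,  1.52500381e+00, -1.76775819e-06,
        1.27540334e+00, -1.46024668e-01]), 'qvel': array([-1.02239994e-03, -1.98903715e-03,  2.79383817e-04, -8.78640900e-04,
       -1.25913732e-03, -7.44779720e-05]), 'joint_efforts': array([-3.94507069e-04, -4.31224322e+01, -2.44219369e+01,  7.18078902e-02,
        5.58430958e-02, -1.11253182e-04]), 'tool_pos': array([0.19552578, 0.48709376, 0.40403715]), 'tool_rot': array([-1.71573794,  1.56923557, -2.09751446]), 'contact_force': array([-0.07695332,  0.7621439 ,  0.57319323]), 'torque': array([-0.03622205, -0.02688882, -0.02744598]), 'opening': 0.09146225326789313}
scene 516.700526762007 319.79206810298604 205.7532796810783 [0.04139996 0.         0.         0.         0.        ] [-0.2973639  -0.66016653  0.86521515]
top 381.1396940070335 324.16779294025304 199.65533403672785 [-0.0398548  0.         0.         0.         0.       ] [0.34576072 0.07491967 1.05988833]
wrist 313.87920239799115 317.85679134184926 198.10992467512565 [-0.05023101  0.          0.          0.          0.        ] [0.12563114 0.51503621 0.38389155]
```

View pics/scene0.png

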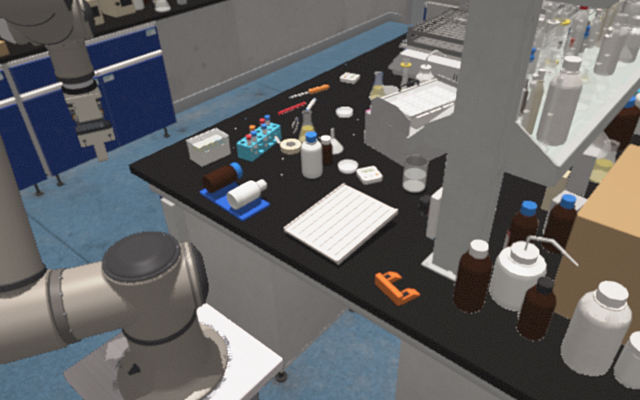

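View pics/top0.png

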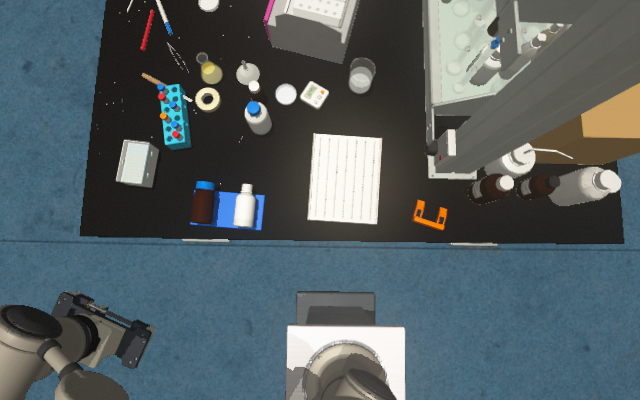

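View pics/wrist0.png

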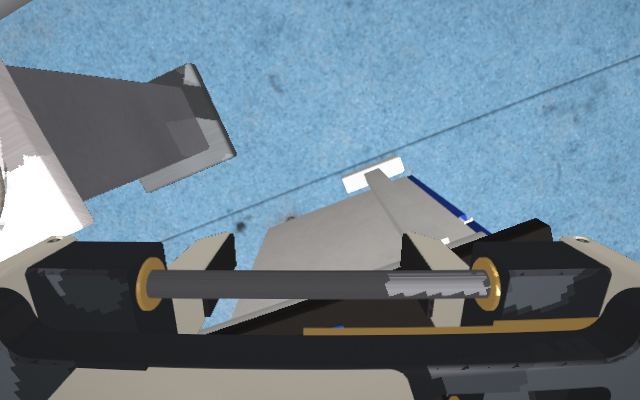

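Top view: the tray spans (309–382, 133–224), the chock is at (431,215), the amber bottle at (203,203), the white one at (245,205), and a pillar at about (455,150). I'll zoom in to measure.

Run:
```python
import cv2
a=cv2.imread('pics/top0.png')
cv2.imwrite('pics/c1.png',cv2.resize(a[190:235,400:460],None,fx=12,fy=12,interpolation=cv2.INTER_CUBIC))
cv2.imwrite('pics/c2.png',cv2.resize(a[175:235,185:270],None,fx=9,fy=9,interpolation=cv2.INTER_CUBIC))
cv2.imwrite('pics/c3.png',cv2.resize(a[125:230,300:390],None,fx=5.5,fy=5.5,interpolation=cv2.INTER_CUBIC))
s=cv2.imread('pics/scene0.png')
cv2.imwrite('pics/c4.png',cv2.resize(s[155:310,195:425],None,fx=3.4,fy=3.4,interpolation=cv2.INTER_CUBIC))
```

```text
(no output)
```

View pics/c1.png

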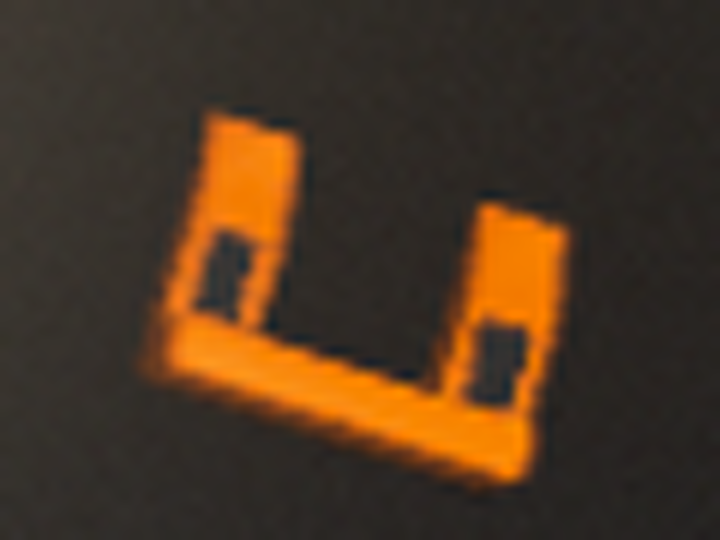

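View pics/c2.png

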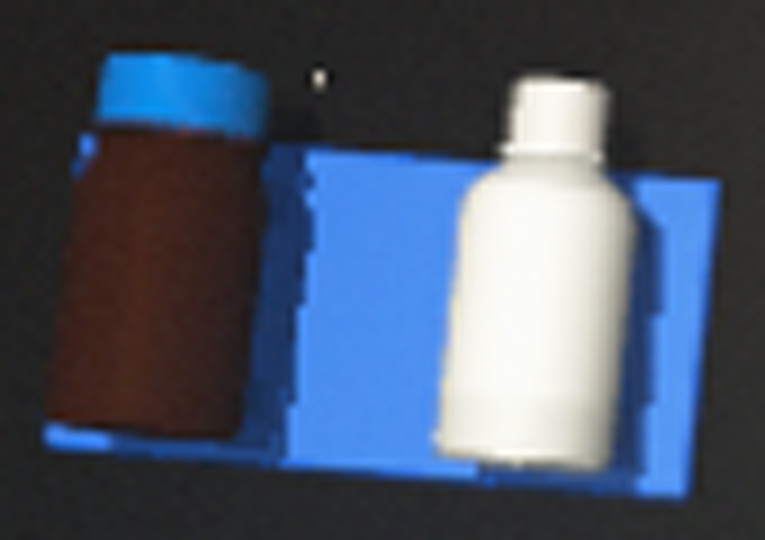

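View pics/c3.png

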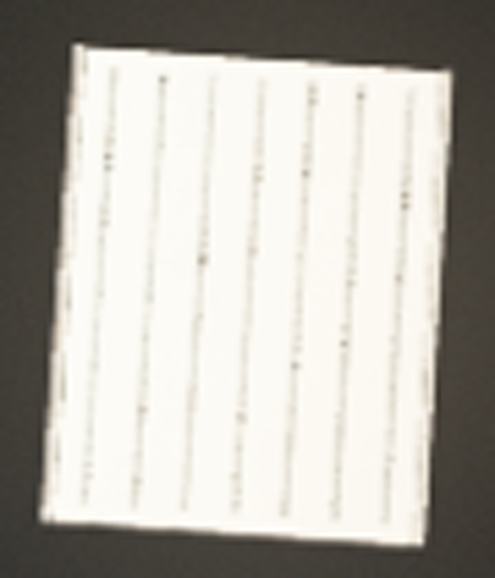

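View pics/c4.png

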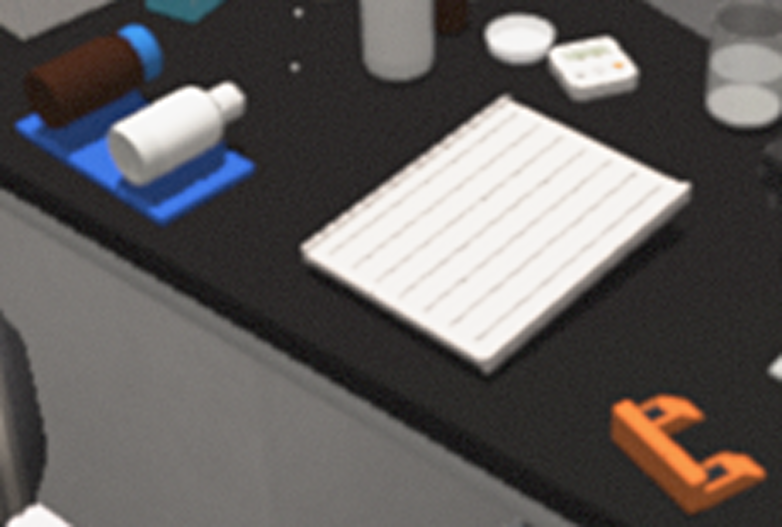

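```bash
cat > fit.py <<'E'
from h import *
from scipy.optimize import least_squares
def cv(p,f,o): return (np.array(p,float)+.5)/f-.5+np.array(o)
def T(q,L):
    c,s=np.cos(q[2]),np.sin(q[2]);L=np.array(L,float)/1e3
    return L@np.array([[c,s,0],[-s,c,0],[0,0,1]])+[q[0],q[1],q[3] if len(q)>3 else 0]
def fit(obs,q0,name):
    f=lambda q:np.concatenate([(proj(im,T(q,L))-uv).ravel() for im,L,uv in obs])
    r=least_squares(f,q0);print(name,np.round(r.x,4),'rms',np.sqrt(np.mean(r.fun**2)).round(2));print(np.round(r.fun.reshape(-1,2),1).tolist());return r.x
E
python3 - <<'E'
from fit import *
Lc=[(60,43,0),(60,23,0),(60,-23,0),(60,-43,0),(-7,43,30),(-7,-43,30),(7,-43,30)]
uc=cv([(207,112),(300,133),(482,203),(568,232),(165,365),(525,480),(535,415)],12,(400,190))
Ls=[(-7,43,30),(-7,-43,30),(-7,-43,0),(7,43,30)]
us=cv([(612,405),(690,487),(690,510),(630,398)],3.4,(195,155))
fit([('top0',Lc,uc)],[.3,-.2,0],'chock top')
fit([('top0',Lc,uc),('scene0',Ls,us)],[.3,-.2,0],'chock both')
k=np.tan(np.radians(5))
Lt=[(120,95,36+120*k),(120,-95,36+120*k),(-120,-95,36-120*k),(-120,95,36-120*k)]
ut=cv([(75,45),(452,70),(425,545),(42,520)],5.5,(300,125))
uts=cv([(507,96),(690,186),(487,362),(303,252)],3.4,(195,155))
fit([('top0',Lt,ut)],[.4,0,0],'tray top')
fit([('top0',Lt,ut),('scene0',Lt,uts)],[.4,0,0],'tray both')
b=cv([(45,415),(240,437),(100,58),(270,72)],9,(185,175))
p=atz('top0',b,.05);print('amber bl br tl tr',p.round(4).tolist());m0=(p[0]+p[1])/2;m1=(p[2]+p[3])/2;print(m0,m1,np.arctan2(*(m1-m0)[1::-1]),np.linalg.norm(m1-m0))
b=cv([(437,450),(612,468),(510,78),(607,85)],9,(185,175))
p=atz('top0',b,.05);m0=(p[0]+p[1])/2;m1=(p[2]+p[3])/2;print(m0,m1,np.arctan2(*(m1-m0)[1::-1]),np.linalg.norm(m1-m0))
# pillar base
print(atz('top0',[(428,177),(480,172),(430,155)],0))
E
```

```text
chock top [ 0.429  -0.2228 -0.3105] rms 0.5
[[0.6, -0.4], [-0.4, 0.1], [-0.1, -0.6], [-0.5, -0.7], [-0.1, 0.0], [-0.1, 0.5], [0.5, 1.1]]
chock both [ 0.4301 -0.222  -0.3231] rms 0.72
[[0.6, -0.9], [-0.4, -0.3], [-0.2, -0.8], [-0.6, -0.9], [-0.4, -0.6], [-0.5, 0.3], [0.2, 0.9], [0.1, 0.6], [0.4, -0.4], [-0.5, 2.3], [-0.3, 0.4]]
tray top [ 0.5474  0.0078 -0.0497] rms 0.38
[[-0.1, -0.6], [0.1, -0.5], [-0.0, 0.5], [-0.0, 0.5]]
tray both [ 0.5474  0.0077 -0.0481] rms 0.35
[[-0.1, -0.5], [0.1, -0.5], [0.1, 0.5], [0.1, 0.6], [-0.1, 0.2], [0.4, -0.0], [0.0, -0.1], [-0.5, -0.5]]
amber bl br tl tr [[0.4222, 0.4203, 0.05], [0.4168, 0.3622, 0.05], [0.5295, 0.4105, 0.05], [0.526, 0.3592, 0.05]]
[0.41949553 0.39124172 0.05      ] [0.52774184 0.38483696 0.05      ] -0.05909942884272016 0.10843562150445424
[0.41171542 0.27798429 0.05      ] [0.52456569 0.27273348 0.05      ] -0.04649550058674074 0.11297236213652795
[[ 0.56149702 -0.23180341  0.        ]
 [ 0.57901656 -0.38314514  0.        ]
 [ 0.62602835 -0.2391739   0.        ]]
```

```bash
cat >> h.py <<'E'
def st():
    s=readout.observe();M=R.from_euler('xyz',s['tool_rot']).as_matrix()
    print('t',round(s['time'],2),'tcp',(1e3*np.array(s['tool_pos'])).round(1),'jawyaw',round(float(np.arctan2(M[1,1],M[0,1])),4),'down',M[:,0].round(3),'q1,q6',s['qpos'][[0,5]].round(3),'F',np.round(s['contact_force'],1),'open',round(s['opening']*1e3,1))
E
python3 - <<'E'
from h import *
st()
E
python3 -m inch '40 -10 0 0 1;40 -30 0 0 1;36 -36 0 0 1;30 -38 0 0 1;30 -38 0 0 1;20 -40 0 0 1;20 -40 0 0 1;0 -40 0 0 1'
python3 -c 'from h import *;st()'
```

```text
t 0.15 tcp [195.5 487.1 404.2] jawyaw 1.189 down [-0.001 -0.001 -1.   ] q1,q6 [ 1.043 -0.146] F [ 0.4 -0.4 -0.3] open 91.6
time: 0.82
tool_pos: [0.3896, 0.241, 0.4045]
tool_rot: [0.474, 1.569, 0.091]
contact_force: [0.7, -0.6, -0.2]
opening: 0.0916
t 0.82 tcp [389.6 241.  404.5] jawyaw 1.188 down [ 0.002  0.    -1.   ] q1,q6 [ 0.386 -0.801] F [ 0.7 -0.6 -0.2] open 91.6
```

```bash
python3 -m inch '0 -34 0 -0.125 1;0 -34 0 -0.125 1;0 -34 0 -0.125 1;0 -34 0 -0.125 1;0 -34 0 -0.125 1;0 -34 0 -0.125 1;0 -34 0 -0.125 1;0 -34 0 -0.125 1' >/dev/null
python3 -m inch '0 -34 0 -0.125 1;0 -34 0 -0.125 1;0 -34 0 -0.125 1;0 -34 0 -0.125 1;0 0 0 0 1;0 0 0 0 1'
python3 - <<'E'
from h import *
st();snap('wrist','w1.png');st()
E
```

```text
time: 1.98
tool_pos: [0.3871, -0.1665, 0.4043]
tool_rot: [-2.038, 1.57, 2.361]
contact_force: [-0.7, -0.1, 0.2]
opening: 0.0916
t 1.98 tcp [ 387.1 -166.5  404.3] jawyaw -0.3136 down [-0.001  0.001 -1.   ] q1,q6 [-0.589 -0.275] F [-0.7 -0.1  0.2] open 91.6
t 2.03 tcp [ 387.  -165.3  404.4] jawyaw -0.3111 down [-0.001  0.001 -1.   ] q1,q6 [-0.586 -0.275] F [ 0.5  0.5 -0.3] open 91.8
```

View pics/w1.png

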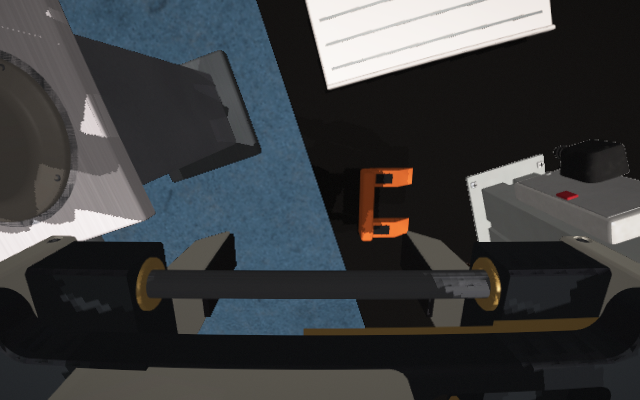

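The wrist view shows the chock at (360–412, 167–241), almost square to the jaws. The pillar foot starts at about column 467. I'll zoom in to refine the pose.

Run:
```python
import cv2
a=cv2.imread('pics/w1.png')
cv2.imwrite('pics/c5.png',cv2.resize(a[155:255,340:430],None,fx=6,fy=6,interpolation=cv2.INTER_CUBIC))
```

```text
(no output)
```

View pics/c5.png

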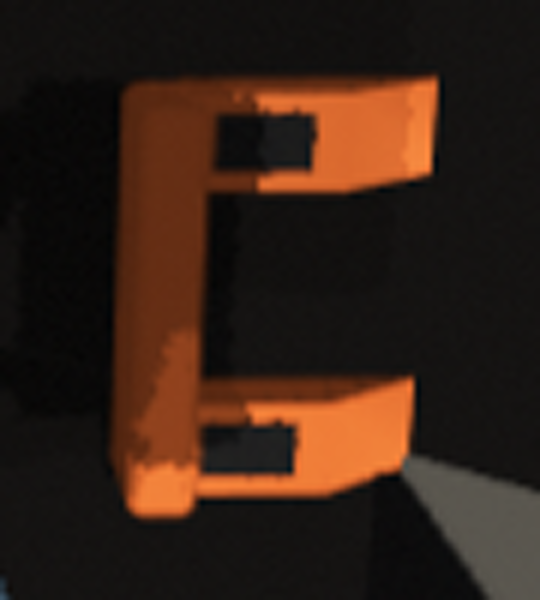

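Run:
```python
from fit import *
L=[(60,43,0),(60,23,0),(60,-23,0),(60,-43,0),(-7,43,30),(7,-43,30)]
u=cv([(438,75),(431,180),(414,375),(405,472),(123,88),(197,514)],6,(340,155))
fit([('w1',L,u)],[.43,-.22,-.3],'w')
fit([('w1',L[:4],u[:4])],[.43,-.22,-.3],'toes')
Lc=[(60,43,0),(60,23,0),(60,-23,0),(60,-43,0),(-7,43,30),(-7,-43,30),(7,-43,30)]
uc=cv([(207,112),(300,133),(482,203),(568,232),(165,365),(525,480),(535,415)],12,(400,190))
fit([('w1',L,u),('top0',Lc,uc)],[.43,-.22,-.3],'w+top')
print(proj('w1',T([.4281,-.2205,-.32],[(7,43,30),(-7,-43,30),(-7,43,0)]))*6-np.array([340,155])*6)
```

```text
w [ 0.4297 -0.2206 -0.317 ] rms 1.29
[[0.1, 0.1], [-0.1, -1.8], [-0.3, 0.2], [-0.1, -1.7], [2.1, 2.3], [-1.8, 0.5]]
toes [ 0.4295 -0.2219 -0.3135] rms 0.67
[[0.1, 0.9], [-0.1, -0.9], [-0.1, 0.9], [0.1, -1.0]]
w+top [ 0.4296 -0.2211 -0.3149] rms 1.01
[[-0.0, 0.4], [-0.1, -1.5], [-0.3, 0.4], [-0.0, -1.5], [2.0, 2.8], [-1.8, 0.9], [0.1, -0.7], [-0.9, -0.1], [-0.6, -0.7], [-1.1, -0.8], [-0.7, -0.3], [-0.8, 0.4], [-0.1, 0.9]]
[[198.72521877 101.98322365]
 [106.7896173  516.01292578]
 [106.81943179  72.74277572]]
```

```bash
python3 -m inch '15 -20 -20 0 1;15 -20 -30 0 1;12 -16 -30 0 1;0 0 -30 0 1;0 0 -20 0 1;0 0 0 0 1;0 0 0 0 1' 30 >/dev/null
python3 -c 'from h import *;st()'
```

```text
t 2.62 tcp [ 429.5 -219.8  274.4] jawyaw -0.3082 down [-0.002  0.002 -1.   ] q1,q6 [-0.632 -0.324] F [-0.8  1.4 -0.3] open 92.3
```

```bash
python3 -m inch '0 -2 -30 -0.007 1;0 0 -30 0 1;0 0 -20 0 1;0 0 -11 0 1;0 0 0 0 1' 30 >/dev/null
python3 - <<'E'
from h import *
st();snap('wrist','w2.png')
E
```

```text
t 3.03 tcp [ 429.5 -222.5  183.6] jawyaw -0.3163 down [-0.001  0.001 -1.   ] q1,q6 [-0.637 -0.32 ] F [0.1 1.  0.6] open 92.1
```

View pics/w2.png

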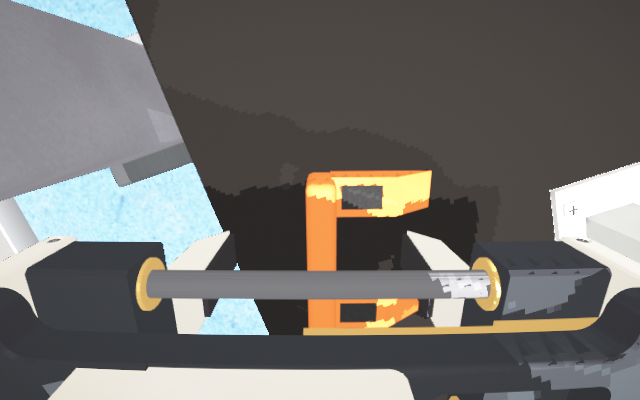

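The jaws straddle the bar (columns 307–337), with the right finger between the feet. I'll close on it.

```bash
python3 -m inch '0 0 0 0 0;0 0 0 0 0;0 0 0 0 0;0 0 0 0 0;0 0 0 0 0;0 0 0 0 0;0 0 0 0 0;0 0 0 0 0' 30 >/dev/null
python3 -c 'from h import *;st()'
python3 -m inch '0 0 0 0 0;0 0 0 0 0;0 0 10 0 0;0 0 20 0 0;0 0 20 0 0;0 0 20 0 0;0 0 20 0 0;0 0 0 0 0' 30 >/dev/null
python3 - <<'E'
from h import *
st();snap('wrist','w3.png')
E
```

```text
t 3.75 tcp [ 429.3 -223.2  183.8] jawyaw -0.3181 down [ 0. -0. -1.] q1,q6 [-0.638 -0.32 ] F [-0.2  0.3  0.1] open 42.9
t 4.42 tcp [ 430.1 -223.7  277.9] jawyaw -0.3179 down [ 0.006 -0.004 -1.   ] q1,q6 [-0.638 -0.32 ] F [ 0.1 -0.3  0.4] open 0.8
```

View pics/w3.png

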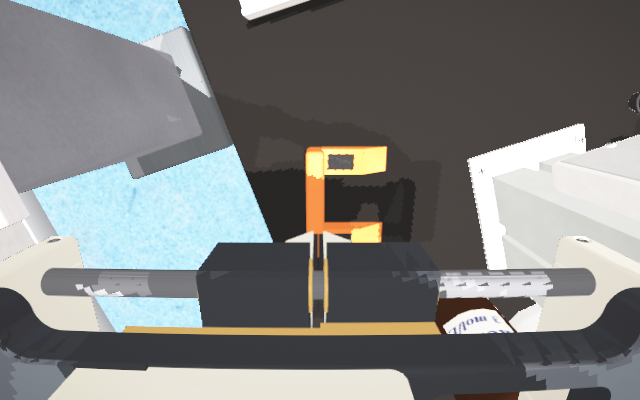

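I lifted before the slow fingers (about 70 mm/s) had closed. The chock is still on the bench, so I'll reopen, go down again and wait longer.

```bash
python3 -m inch '0 0 0 0 0.6;0 0 0 0 0.6;0 0 0 0 0.6;0 0 0 0 0.6;0 0 0 0 0.6;0 0 0 0 0.6;0 0 0 0 0.6;0 0 0 0 0.6' 30 >/dev/null
python3 - <<'E'
from h import *
st();snap('wrist','w4.png')
import cv2
a=cv2.imread('pics/w4.png')
cv2.imwrite('pics/c6.png',cv2.resize(a[135:255,270:410],None,fx=5,fy=5,interpolation=cv2.INTER_CUBIC))
E
```

```text
t 5.13 tcp [ 429.3 -223.2  273.6] jawyaw -0.318 down [-0.  0. -1.] q1,q6 [-0.638 -0.32 ] F [ 0.1 -0.6  0.6] open 49.1
```

View pics/c6.png

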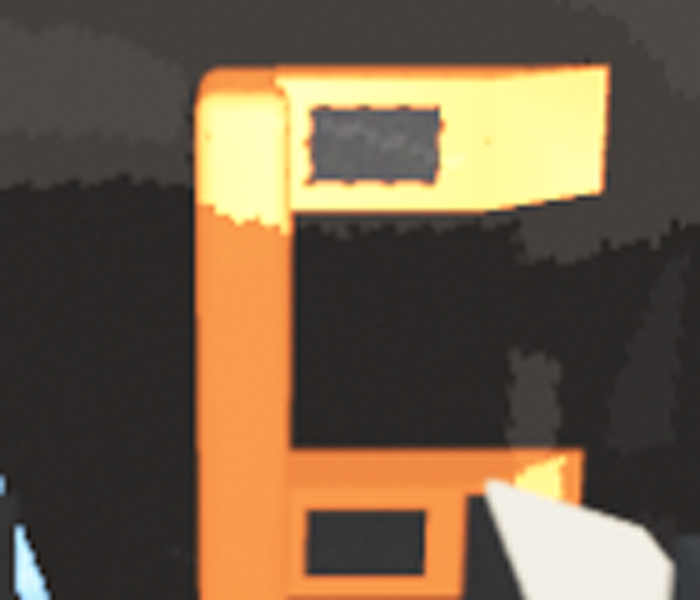

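```bash
python3 - <<'E'
from fit import *
u=cv([(610,65),(604,190),(584,451)],5,(270,135))
fit([('w4',[(60,43,0),(60,23,0),(60,-23,0)],u)],[.43,-.22,-.3],'toes')
print(atz('w4',cv([(198,350),(290,350)],5,(270,135)),.03))
E
python3 -m inch '0 0 -30 0 0.5;0 0 -30 0 0.5;0 0 -20 0 0.5;0 0 -10 0 0.5;0 0 0 0 0;0 0 0 0 0;0 0 0 0 0;0 0 0 0 0' 35 >/dev/null
python3 -m inch '0 0 0 0 0;0 0 0 0 0;0 0 0 0 0;0 0 0 0 0;0 0 0 0 0;0 0 0 0 0;0 0 0 0 0' 35
python3 -c 'from h import *;st()'
```

```text
toes [ 0.429  -0.2217 -0.3227] rms 0.23
[[0.2, 0.4], [-0.3, -0.3], [0.1, -0.1]]
[[ 0.42480653 -0.2158177   0.03      ]
 [ 0.43783476 -0.22010067  0.03      ]]
time: 6.43
tool_pos: [0.4296, -0.2234, 0.1847]
tool_rot: [1.256, 1.569, -0.633]
contact_force: [-0.9, -0.1, 6.2]
opening: 0.0137
t 6.43 tcp [ 429.6 -223.4  184.7] jawyaw -0.3179 down [ 0.002 -0.001 -1.   ] q1,q6 [-0.638 -0.32 ] F [-0.9 -0.1  6.2] open 13.7
```

```bash
python3 -m inch '0 0 10 0 0;0 0 25 0 0;0 0 30 0 0;0 0 35 0 0;0 20 5 0.05 0;5 30 0 0.05 0;8 30 0 0.05 0;8 30 0 0.05 0' 35 >/dev/null
python3 -m inch '8 30 0 0.05 0;8 30 0 0.02 0;8 30 0 0 0;4 20 0 0 0;0 10 0 0 0;0 0 0 0 0;0 0 0 0 0;0 0 0 0 0' 35 >/dev/null
python3 - <<'E'
from h import *
st();snap('wrist','w5.png')
E
```

```text
t 7.77 tcp [478.1   5.9 288.9] jawyaw -0.0487 down [-0. -0. -1.] q1,q6 [-0.148 -0.099] F [-0.5 -0.  -1.8] open 13.8
```

View pics/w5.png

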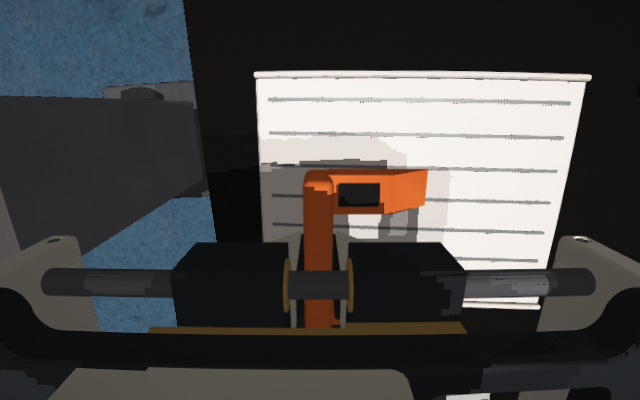

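Run:
```python
import cv2
a=cv2.imread('pics/w5.png')
cv2.imwrite('pics/c7.png',cv2.resize(a[60:320,240:600],None,fx=2.2,fy=2.2,interpolation=cv2.INTER_CUBIC))
```

```text
(no output)
```

View pics/c7.png

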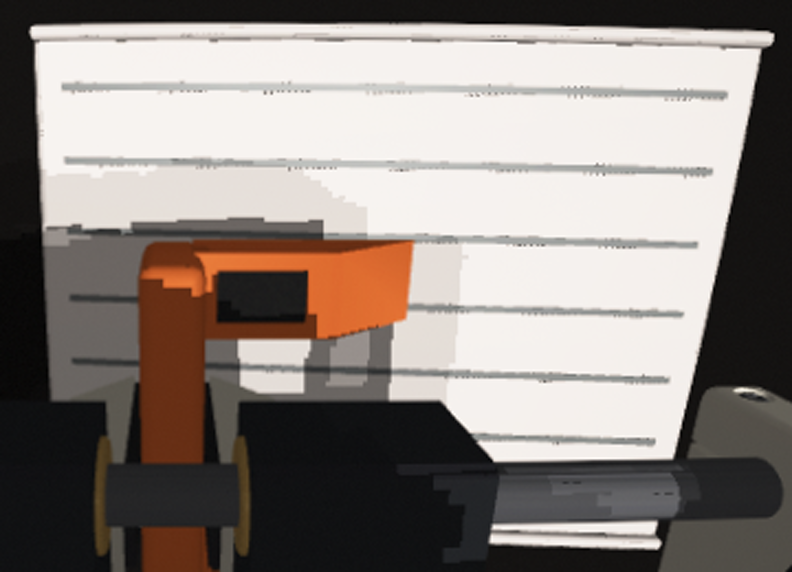

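Run:
```python
from fit import *
k=np.tan(np.radians(5))
L=[(-120,95,36-120*k),(120,95,36+120*k),(120,-95,36+120*k)]
u=cv([(31,26),(774,33),(661,549)],2.2,(240,60))
fit([('w5',L,u)],[.547,.008,-.05],'tray w5')
Lt=[(120,95,36+120*k),(120,-95,36+120*k),(-120,-95,36-120*k),(-120,95,36-120*k)]
ut=cv([(75,45),(452,70),(425,545),(42,520)],5.5,(300,125))
uts=cv([(507,96),(690,186),(487,362),(303,252)],3.4,(195,155))
fit([('top0',Lt,ut),('scene0',Lt,uts),('w5',L,u)],[.547,.008,-.05],'tray all')
z=.2889-.1847
for dz in (0,-.01):
  print(atz('w5',cv([(413,240),(406,320)],2.2,(240,60)),z+dz), atz('w5',cv([(141,330),(205,330)],2.2,(240,60)),z+dz+.03))
```

```text
tray w5 [ 0.5493  0.0081 -0.052 ] rms 1.7
[[-2.7, -0.3], [2.3, -0.4], [0.7, 2.0]]
tray all [ 0.549   0.0081 -0.0517] rms 1.01
[[-0.1, -1.2], [0.1, -1.0], [-0.2, -0.0], [-0.2, -0.1], [0.3, -0.1], [0.7, -0.3], [0.1, -0.5], [-0.2, -1.0], [-3.1, -0.2], [1.9, -0.4], [0.5, 2.0]]
[[0.53872312 0.04689445 0.1042    ]
 [0.53792162 0.02655005 0.1042    ]] [[0.47329295 0.03699891 0.1342    ]
 [0.48638887 0.03636403 0.1342    ]]
[[0.5421837  0.04481789 0.0942    ]
 [0.54133345 0.02323596 0.0942    ]] [[0.47265751 0.03372252 0.1242    ]
 [0.48672787 0.0330404  0.1242    ]]
```

```bash
python3 -m inch '1 4 -20 0 0;0 0 -20 0 0;0 0 -15 0 0;0 0 -10 0 0;0 0 -4 0 0;0 0 0 0 0;0 0 0 0 0' 35 >/dev/null
python3 -c 'from h import *;st()'
python3 -m inch '0 0 -1 0 0;0 0 -1 0 0;0 0 -1 0 0;0 0 0 0 0' 35 >/dev/null
python3 -c 'from h import *;st()'
```

```text
t 8.4 tcp [479.5  10.1 220.1] jawyaw -0.0491 down [ 0. -0. -1.] q1,q6 [-0.139 -0.09 ] F [ 0.8 -0.5 -0.7] open 13.9
t 8.73 tcp [479.3  10.8 217. ] jawyaw -0.0479 down [ 0.001 -0.    -1.   ] q1,q6 [-0.137 -0.09 ] F [-0.3  0.3 -1.8] open 13.5
```

```bash
python3 -m inch '0 0 -1 0 0;0 0 0 0 0' 8 >/dev/null
python3 -c 'from h import *;st()'
python3 -m inch '0 0 -1 0 0;0 0 0 0 0' 8 >/dev/null
python3 -c 'from h import *;st()'
python3 -m inch '0 0 -1 0 0;0 0 0 0 0' 8 >/dev/null
python3 -c 'from h import *;st()'
```

```text
t 8.9 tcp [479.3  10.9 215.7] jawyaw -0.0478 down [ 0. -0. -1.] q1,q6 [-0.137 -0.09 ] F [-0.2  0.7 -1.7] open 13.9
t 9.07 tcp [479.2  10.9 214.8] jawyaw -0.0478 down [-0. -0. -1.] q1,q6 [-0.137 -0.09 ] F [-2.4 -0.   2.5] open 14.3
t 9.23 tcp [479.   10.9 213.7] jawyaw -0.0479 down [-0.001  0.    -1.   ] q1,q6 [-0.137 -0.09 ] F [-2.4  0.2  3.4] open 14.3
```

```bash
python3 -m inch '0 0 -1 0 0;0 0 -1 0 0;0 0 0 0 0' 3 >/dev/null
python3 -c 'from h import *;st()'
python3 -m inch '0 0 -1 0 0;0 0 0 0 0;0 0 0 0 0.18;0 0 0 0 0.22' 3 >/dev/null
python3 -c 'from h import *;st()'
python3 -m inch '0 0 0 0 0.26;0 0 0 0 0.3;0 0 0 0 0.35;0 0 0 0 0.35;0 0 0 0 0.35' 3 >/dev/null
python3 - <<'E'
from h import *
st();snap('wrist','w6.png')
E
```

```text
t 9.48 tcp [479.3  10.8 211.5] jawyaw -0.048 down [ 0. -0. -1.] q1,q6 [-0.138 -0.09 ] F [-1.5  0.9 -0.1] open 15.8
t 9.82 tcp [479.5  10.8 210.8] jawyaw -0.048 down [ 0.001 -0.    -1.   ] q1,q6 [-0.137 -0.089] F [ 0.3 -0.1  0.1] open 19.0
t 10.23 tcp [479.3  10.8 210.8] jawyaw -0.0481 down [ 0. -0. -1.] q1,q6 [-0.138 -0.089] F [0.6 0.3 0.2] open 32.4
```

View pics/w6.png

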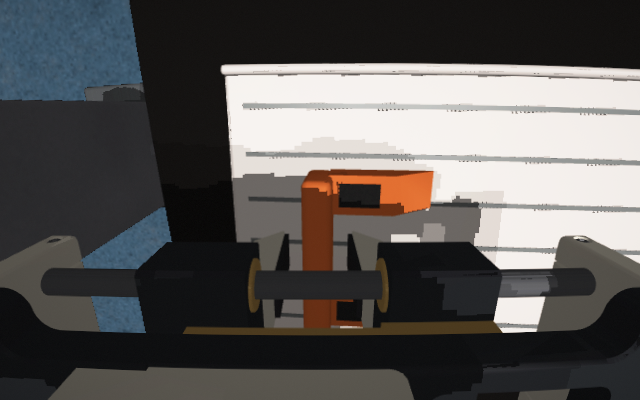

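The chock is standing on the slope. I'll lift clear and check how it sits.

```bash
python3 -m inch '0 0 15 0 0.4;0 0 25 0 1;0 0 35 0 1;0 0 35 0 1;0 -10 30 0 1;0 -20 10 0 1;0 0 0 0 1;0 0 0 0 1' >/dev/null
python3 - <<'E'
from h import *
st();snap('wrist','w7.png');snap('top','t7.png')
import cv2
a=cv2.imread('pics/w7.png');cv2.imwrite('pics/c8.png',cv2.resize(a[60:340,220:600],None,fx=2.1,fy=2.1,interpolation=cv2.INTER_CUBIC))
a=cv2.imread('pics/t7.png');cv2.imwrite('pics/c9.png',cv2.resize(a[125:240,290:400],None,fx=5,fy=5,interpolation=cv2.INTER_CUBIC))
E
```

```text
t 10.95 tcp [479.2 -19.6 361.1] jawyaw -0.0497 down [ 0.001 -0.    -1.   ] q1,q6 [-0.201 -0.151] F [ 0.4  0.4 -0.7] open 78.9
```

View pics/c8.png

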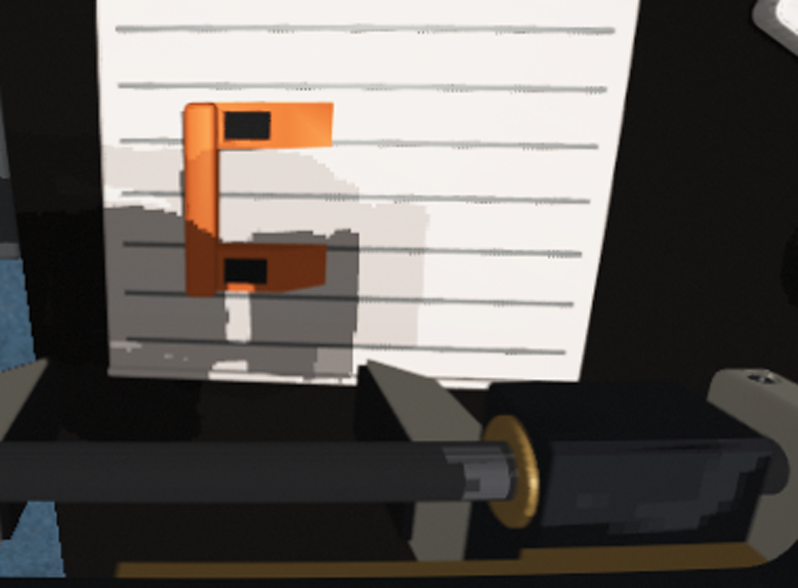

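View pics/c9.png

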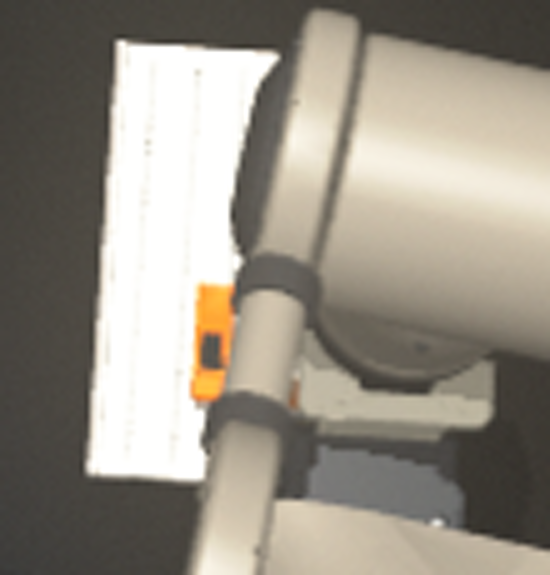

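```bash
cat >> fit.py <<'E'
TR=np.array([.548,.0079,-.050])
def traypts(a,b,yaw,L,tr=TR):
    # chock at along-slope a (m), across b, yaw about slope normal -> world
    L=np.array(L,float)/1e3;c,s=np.cos(yaw),np.sin(yaw)
    P=L@np.array([[c,s,0],[-s,c,0],[0,0,1]])+[a,b,0]
    t=np.radians(5);P=P@np.array([[np.cos(t),0,np.sin(t)],[0,1,0],[-np.sin(t),0,np.cos(t)]])+[0,0,.032]
    c,s=np.cos(tr[2]),np.sin(tr[2]);return P@np.array([[c,s,0],[-s,c,0],[0,0,1]])+[tr[0],tr[1],0]
E
python3 - <<'E'
from fit import *
o=(220,60);f=2.1
L=[(60,43,0),(60,23,0),(60,-23,0),(60,-43,0),(-7,43,30),(-7,-43,30)]
u=cv([(333,103),(332,147),(326,243),(325,284),(185,104),(186,295)],f,o)
Lt=[(120,-95,0),(-120,-95,0)]
r=least_squares(lambda q:(proj('w7',traypts(*q,L))-u).ravel(),[-.069,0,0]);print(r.x,r.fun.reshape(-1,2).round(1).tolist())
r=least_squares(lambda q:(proj('w7',traypts(*q,L[:4]))-u[:4]).ravel(),[-.069,0,0]);print('toes',r.x,r.fun.reshape(-1,2).round(1).tolist())
# grooves & edges reference: world yaw of grooves on tray plane (iterate)
def onpl(uv):
    C,D=ray('w7',uv);n=np.array([-np.sin(np.radians(5))*np.cos(TR[2]),-np.sin(np.radians(5))*np.sin(TR[2]),np.cos(np.radians(5))]);p0=np.array([TR[0],TR[1],.032])
    return C+D*((n@(p0-C))/(D@n))[:,None]
g=[((117,29),(613,31)),((119,85),(606,90)),((122,140),(598,147)),((123,193),(589,202)),((123,243),(581,254)),((126,292),(573,304)),((127,340),(565,353))]
for a,b in g:
    p=onpl(cv([a,b],f,o));d=p[1]-p[0];print(p.round(4).tolist(),np.arctan2(d[1],d[0]).round(4))
print('toes pl',onpl(u[:4]).round(4).tolist())
print('edges lower,upper',onpl(cv([(98,10),(109,375),(640,0),(580,380)],f,o)).round(4).tolist())
E
```

```text
[-0.06823026  0.00108394 -0.00191303] [[1.3, -0.5], [0.7, -0.1], [1.1, 0.6], [0.6, 0.2], [-1.9, -1.3], [-1.7, 1.6]]
toes [-0.06913711  0.00088532  0.00161654] [[0.2, -0.5], [-0.3, -0.2], [0.3, 0.6], [-0.2, 0.1]]
[[0.4444, 0.0892, 0.0226], [0.6619, 0.0778, 0.0416]] -0.0523
[[0.4434, 0.0647, 0.0226], [0.6611, 0.0529, 0.0417]] -0.0538
[[0.4427, 0.0396, 0.0227], [0.6599, 0.028, 0.0417]] -0.0535
[[0.4411, 0.0146, 0.0226], [0.6583, 0.0029, 0.0417]] -0.0535
[[0.4391, -0.01, 0.0226], [0.6571, -0.0217, 0.0417]] -0.0538
[[0.4385, -0.0351, 0.0226], [0.6558, -0.0465, 0.0417]] -0.0521
[[0.4368, -0.0608, 0.0226], [0.6546, -0.0718, 0.0417]] -0.0504
toes pl [[0.5409, 0.0518, 0.0312], [0.5404, 0.0322, 0.0312], [0.5375, -0.013, 0.0312], [0.5371, -0.0335, 0.0312]]
edges lower,upper [[0.4364, 0.0979, 0.0219], [0.4256, -0.0802, 0.0217], [0.6723, 0.0903, 0.0425], [0.6634, -0.0864, 0.0425]]
```

```bash
python3 -m inch '0 31 0 0.12 1;0 31 0 0.12 1;0 31 0 0.12 1;0 31 0 0.12 1;0 31 0 0.12 1;5 31 0 0.12 1;5 31 0 0.12 1;5 31 0 0.12 1' >/dev/null
python3 -m inch '5 31 0 0.12 1;5 31 0 0.12 1;5 31 0 0.12 1;5 31 0 0.12 1;5 31 0 0.126 1;0 0 0 0 1;0 0 0 0 1;0 0 0 0 1' | head -3
python3 - <<'E'
from h import *
st()
E
```

```text
t 11.72 tcp [493.6 231.1 359.2] jawyaw 0.9189 down [-0.003 -0.001 -1.   ] q1,q6 [ 0.297 -0.622] F [ 1.   0.9 -0.2] open 91.7out of range
```

```bash
python3 -m inch '5 31 0 0.12 1;5 31 0 0.12 1;5 31 0 0.12 1;5 31 0 0.12 1;5 31 0 0.124 1;0 0 0 0 1;0 0 0 0 1;0 0 0 0 1' >/dev/null
python3 - <<'E'
from h import *
st();snap('wrist','w8.png');snap('scene','s8.png')
E
```

```text
t 12.38 tcp [518.7 383.9 359.1] jawyaw 1.5153 down [-0.003 -0.002 -1.   ] q1,q6 [ 0.518 -0.997] F [ 0.9 -0.1 -1.1] open 91.9
```

View pics/w8.png

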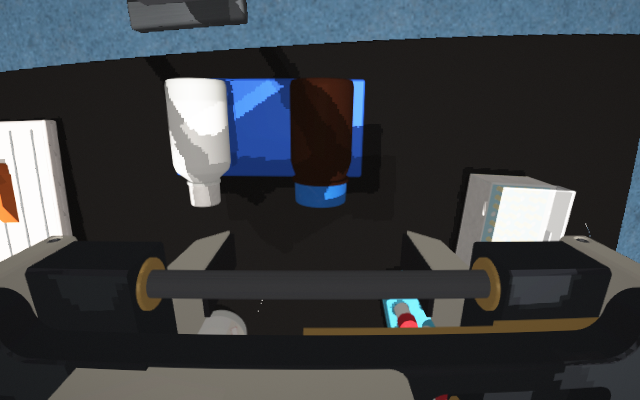

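View pics/s8.png

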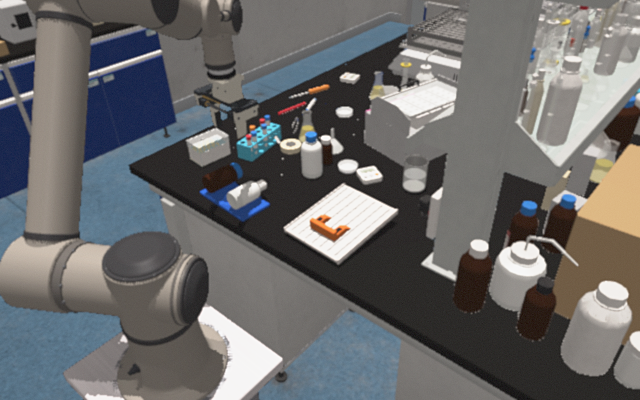

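Wrist view: the amber bottle spans columns 291–352, with its bottom at row ~79 and the cap end at row ~206. The white bottle is at its left.

Run:
```python
from fit import *
import cv2
a=cv2.imread('pics/w8.png');cv2.imwrite('pics/c10.png',cv2.resize(a[65:220,260:385],None,fx=4.5,fy=4.5,interpolation=cv2.INTER_CUBIC))
for z in (.05,):
  p=atz('w8',[(291,110),(352.5,110),(292,165),(351,165),(320,79),(320,206)],z);print(p.round(4).tolist())
  m0=(p[0]+p[1])/2;m1=(p[2]+p[3])/2;print(m0,m1,np.arctan2(*(m1-m0)[1::-1]))
```

```text
[[0.4436, 0.3638, 0.05], [0.4467, 0.4184, 0.05], [0.4931, 0.3609, 0.05], [0.4961, 0.4157, 0.05], [0.4189, 0.391, 0.05], [0.5345, 0.3848, 0.05]]
[0.44515233 0.39111108 0.05      ] [0.49462624 0.38829223 0.05      ] -0.05691489174571188
```

View pics/c10.png

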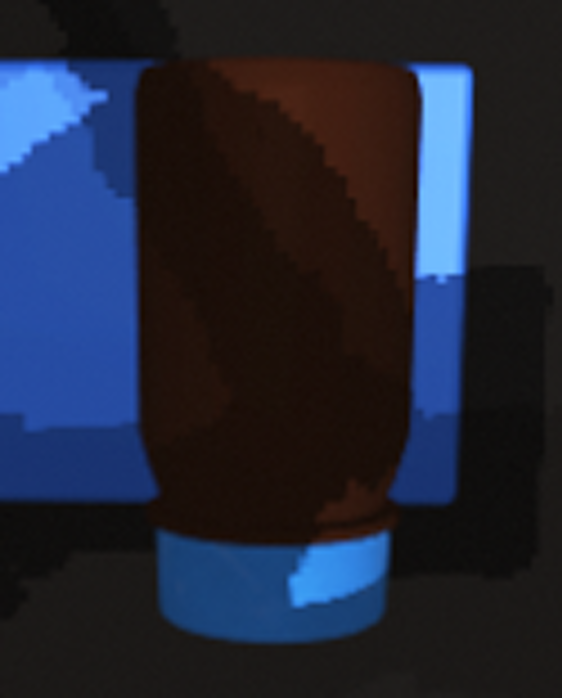

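```bash
python3 -m inch '-14 2 -20 0 1;-20 2 -30 0 1;-20 2 -20 0 1;0 0 -20 0 1;0 0 0 0 1;0 0 0 0 1' >/dev/null
python3 -c 'from h import *;st()'
```

```text
t 12.98 tcp [465.5 389.  270.7] jawyaw 1.5145 down [-0.001 -0.001 -1.   ] q1,q6 [ 0.57  -0.945] F [0.6 0.3 1. ] open 91.5
```

```bash
python3 -m inch '-1 0.5 -20 0 1;0 0 -20 0 1;0 0 -12 0 1;0 0 -5 0 1;0 0 0 0 1' >/dev/null
python3 - <<'E'
from h import *
st();snap('wrist','w9.png')
E
```

```text
t 13.4 tcp [464.8 390.  213.6] jawyaw 1.5152 down [-0. -0. -1.] q1,q6 [ 0.572 -0.943] F [-0.4 -0.3 -0.4] open 91.7
```

View pics/w9.png

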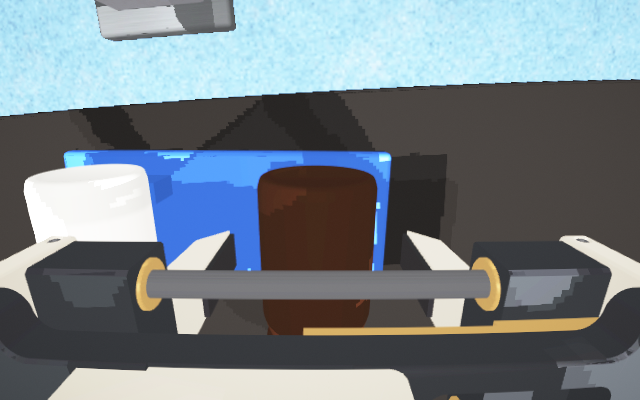

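Centred between the fingers, which are clear of the white bottle. Closing.

```bash
python3 -m inch '0 0 0 0 0;0 0 0 0 0;0 0 0 0 0;0 0 0 0 0;0 0 0 0 0;0 0 0 0 0;0 0 0 0 0;0 0 0 0 0' 25 >/dev/null
python3 -m inch '0 0 0 0 0;0 0 0 0 0' 25 >/dev/null
python3 -c 'from h import *;st()'
python3 -m inch '0 0 5 0 0;0 0 10 0 0;0 0 15 0 0;0 0 0 0 0' 25 >/dev/null
python3 - <<'E'
from h import *
st();snap('wrist','w10.png')
E
```

```text
t 14.28 tcp [464.3 389.5 213.9] jawyaw 1.5163 down [-0.001 -0.002 -1.   ] q1,q6 [ 0.572 -0.943] F [ 0.  -5.5  3. ] open 55.6
t 14.62 tcp [465.  391.  246.9] jawyaw 1.5162 down [ 0.004  0.003 -1.   ] q1,q6 [ 0.573 -0.943] F [ 0.9  1.1 -1.9] open 55.4
```

View pics/w10.png

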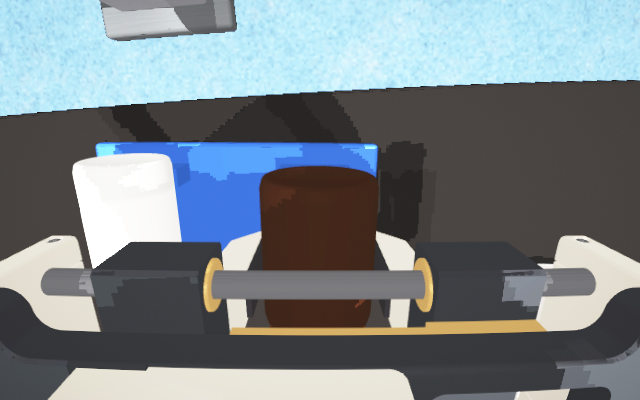

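```bash
python3 -m inch '0 0 20 0 0;0 0 30 0 0;0 0 30 0 0;6 -25 5 -0.12 0;6 -29 0 -0.12 0;6 -29 0 -0.12 0;6 -29 0 -0.12 0;6 -29 0 -0.12 0' 25 >/dev/null
python3 -m inch '6 -29 0 -0.12 0;6 -29 0 -0.12 0;6 -29 0 -0.12 0;6 -29 0 -0.12 0;6 -29 0 -0.12 0;6 -29 0 -0.12 0;6 -29 0 -0.12 0;6 -29 0 -0.12 0' 25 >/dev/null
python3 -m inch '0 0 0 0 0;0 0 0 0 0;0 0 0 0 0' 25 >/dev/null
python3 -c 'from h import *;st()'
```

```text
t 16.25 tcp [542.1  17.6 328.3] jawyaw -0.0432 down [-0.001  0.001 -1.   ] q1,q6 [-0.109 -0.066] F [-0.4  0.7 -1.2] open 55.2
```

```bash
python3 -m inch '7 -8.5 -15 -0.008 0;0 0 -25 0 0;0 0 -20 0 0;0 0 -10 0 0;0 0 0 0 0;0 0 0 0 0' 25 >/dev/null
python3 - <<'E'
from h import *
st();snap('wrist','w11.png');snap('scene','s11.png')
import cv2
a=cv2.imread('pics/s11.png');cv2.imwrite('pics/c11.png',cv2.resize(a[130:290,190:430],None,fx=3.3,fy=3.3,interpolation=cv2.INTER_CUBIC))
E
```

```text
t 16.75 tcp [549.3   9.6 258.9] jawyaw -0.0503 down [-0.  0. -1.] q1,q6 [-0.122 -0.072] F [ 0.2 -0.7 -1.6] open 55.3
```

View pics/w11.png

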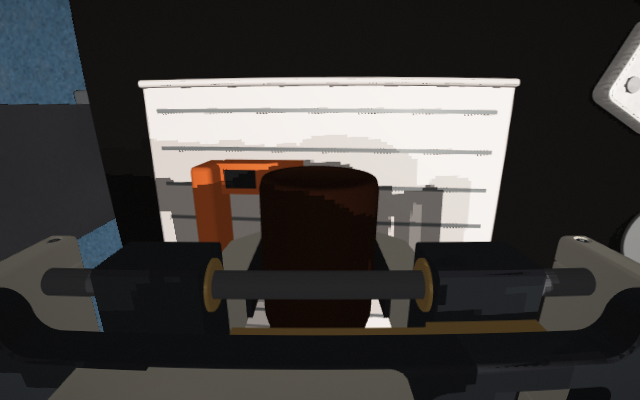

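View pics/c11.png

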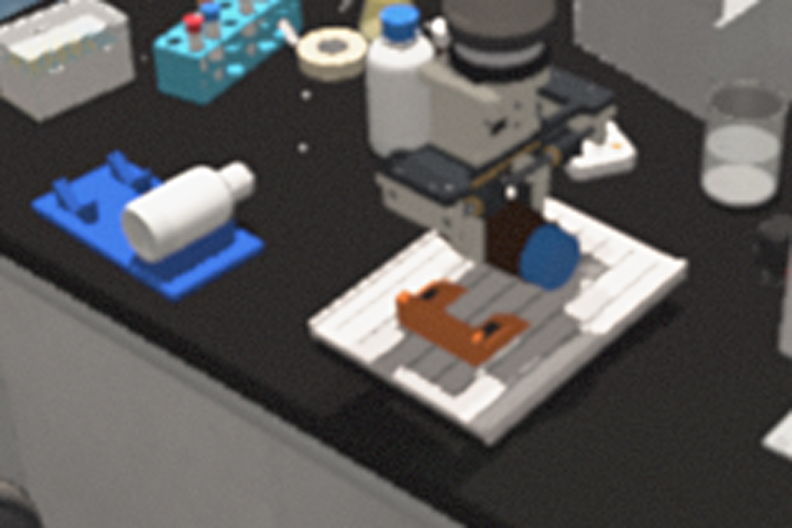

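The white bottle is undisturbed, and the amber one is above the tray, aligned with the chock. Lowering gently.

```bash
python3 -m inch '0 0 -15 0 0;0 0 -10 0 0;0 0 -5 0 0;0 0 0 0 0;0 0 0 0 0' 25 >/dev/null
python3 -c 'from h import *;st()'
python3 -m inch '0 0 -1 0 0;0 0 -1 0 0;0 0 0 0 0' >/dev/null
python3 -c 'from h import *;st()'
```

```text
t 17.27 tcp [549.4   8.8 228.9] jawyaw -0.052 down [-0.  0. -1.] q1,q6 [-0.123 -0.072] F [ 0.2 -0.7 -2. ] open 55.5
t 17.52 tcp [549.4   8.8 227. ] jawyaw -0.052 down [ 0.001 -0.    -1.   ] q1,q6 [-0.124 -0.071] F [-0.   0.4 -1.2] open 55.5
```

```bash
python3 -m inch '0 0 -1 0 0;0 0 0 0 0' >/dev/null
python3 -c 'from h import *;st()'
python3 -m inch '0 0 -1 0 0;0 0 0 0 0' >/dev/null
python3 -c 'from h import *;st()'
```

```text
t 17.68 tcp [549.3   8.8 225.8] jawyaw -0.052 down [ 0. -0. -1.] q1,q6 [-0.124 -0.072] F [-0.4 -0.6 -2.6] open 55.8
t 17.85 tcp [549.2   8.8 224.6] jawyaw -0.052 down [-0. -0. -1.] q1,q6 [-0.123 -0.071] F [ 0.1  0.3 -2.2] open 55.4
```

```bash
for i in 1; do python3 -m inch '0 0 -1 0 0;0 0 0 0 0' >/dev/null; python3 -c 'from h import *;st()'; done
python3 -m inch '0 0 -1 0 0;0 0 0 0 0' >/dev/null
python3 -c 'from h import *;st()'
```

```text
t 18.02 tcp [549.3   8.8 224.4] jawyaw -0.0519 down [ 0. -0. -1.] q1,q6 [-0.123 -0.071] F [-2.4 -0.3  4.7] open 55.4
t 18.18 tcp [549.2   8.8 224.4] jawyaw -0.0518 down [ 0.001 -0.    -1.   ] q1,q6 [-0.123 -0.071] F [-6.   0.2 12.3] open 55.9
```

Bottle touches the tray at z≈224.4. Easing up 1 mm, then sliding downhill until the feet push back.

```bash
python3 -m inch '0 0 1 0 0;0 0 0.5 0 0;0 0 0 0 0' >/dev/null
python3 -c 'from h import *;st()'
python3 -m inch '-1 0 0 0 0;0 0 0 0 0' >/dev/null
python3 -c 'from h import *;st()'
python3 -m inch '-1 0 0 0 0;0 0 0 0 0' >/dev/null
python3 -c 'from h import *;st()'
python3 -m inch '-1 0 0 0 0;0 0 0 0 0' >/dev/null
python3 -c 'from h import *;st()'
```

```text
t 18.43 tcp [549.4   8.8 224.4] jawyaw -0.052 down [ 0.001 -0.    -1.   ] q1,q6 [-0.124 -0.071] F [-0.8  0.1  2.9] open 55.2
t 18.6 tcp [548.5   8.8 224.4] jawyaw -0.052 down [ 0.001 -0.    -1.   ] q1,q6 [-0.124 -0.072] F [0.8 0.3 0.7] open 55.9
t 18.77 tcp [547.4   8.8 224.3] jawyaw -0.052 down [ 0.001 -0.    -1.   ] q1,q6 [-0.124 -0.072] F [ 1.2 -0.8  0.3] open 55.6
t 18.93 tcp [546.3   8.7 224.2] jawyaw -0.0519 down [ 0. -0. -1.] q1,q6 [-0.124 -0.072] F [ 1.5 -0.8 -0.5] open 55.4
```

```bash
python3 -m inch '-1 0 -0.3 0 0;0 0 0 0 0' >/dev/null
python3 -c 'from h import *;st()'
python3 -m inch '-1 0 -0.1 0 0;0 0 0 0 0' >/dev/null
python3 -c 'from h import *;st()'
python3 -m inch '-0.5 0 -0.1 0 0;0 0 0 0 0' >/dev/null
python3 - <<'E'
from h import *
st();snap('wrist','w12.png')
E
```

```text
t 19.1 tcp [545.5   8.7 224.2] jawyaw -0.0521 down [ 0.001 -0.    -1.   ] q1,q6 [-0.124 -0.072] F [ 1.7 -0.4  1.3] open 55.3
t 19.27 tcp [544.4   8.8 224.1] jawyaw -0.052 down [ 0.001 -0.    -1.   ] q1,q6 [-0.125 -0.073] F [3.  1.  1.9] open 55.6
t 19.43 tcp [544.    8.8 224. ] jawyaw -0.052 down [ 0.001 -0.    -1.   ] q1,q6 [-0.125 -0.073] F [3.1 0.4 3.5] open 55.4
```

View pics/w12.png

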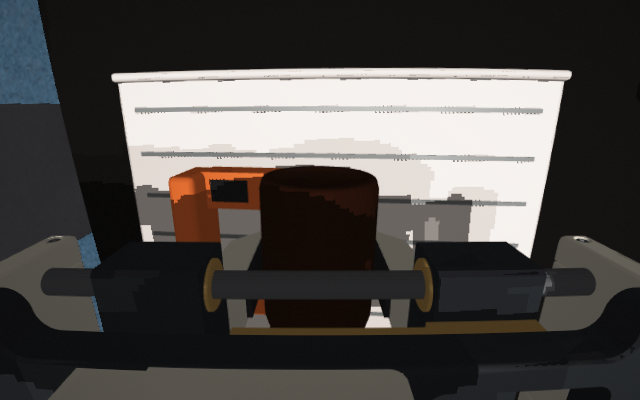

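```bash
python3 -m inch '0 0 0 0 0;0 0 0 0 0;0 0 0 0 0' 3 >/dev/null
python3 -c 'from h import *;st()'
python3 -m inch '0 0 0 0 0.62;0 0 0 0 0.64;0 0 0 0 0.66;0 0 0 0 0.68;0 0 0 0 0.7;0 0 0 0 0.72;0 0 0 0 0.72;0 0 0 0 0.72' 3 >/dev/null
python3 - <<'E'
from h import *
st();snap('wrist','w13.png');snap('scene','s13.png')
import cv2
a=cv2.imread('pics/s13.png');cv2.imwrite('pics/c13.png',cv2.resize(a[150:290,250:430],None,fx=4,fy=4,interpolation=cv2.INTER_CUBIC))
E
```

```text
t 19.73 tcp [543.9   8.8 223.9] jawyaw -0.052 down [ 0.001 -0.    -1.   ] q1,q6 [-0.125 -0.073] F [ 3.2 -0.9  2.6] open 55.8
t 20.4 tcp [543.7   8.8 223.6] jawyaw -0.052 down [-0.  0. -1.] q1,q6 [-0.125 -0.073] F [ 0.1 -0.1 -0.2] open 66.1
```

View pics/w13.png

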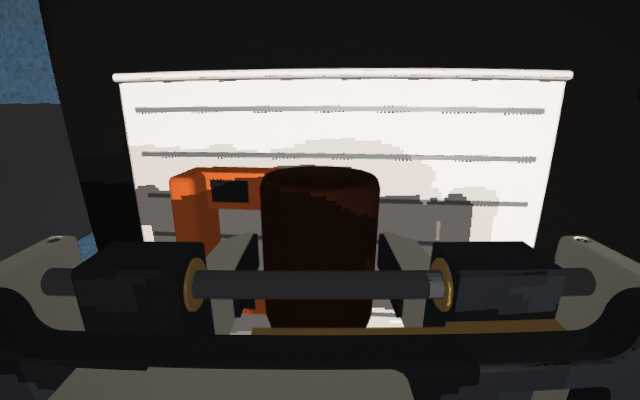

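View pics/c13.png

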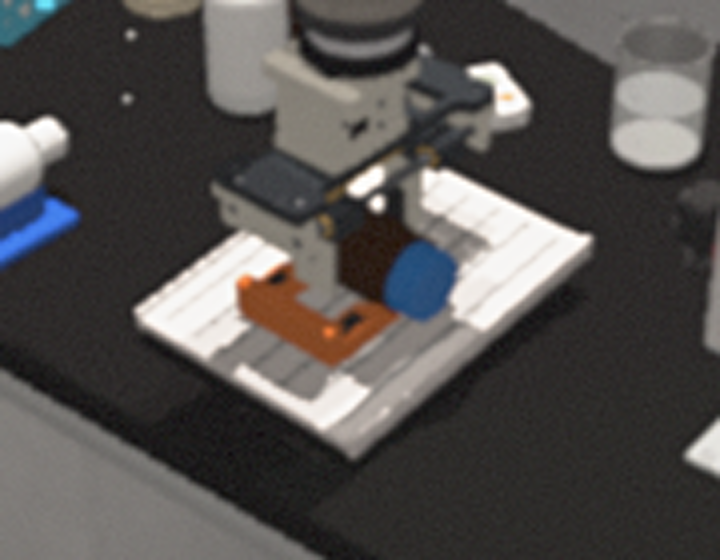

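Released at 66 mm opening. The bottle hasn't moved and there's no residual force. Rising straight up.

```bash
python3 -m inch '0 0 5 0 0.74;0 0 10 0 0.74;0 0 20 0 0.74;0 0 25 0 0.74;0 0 30 0 0.74;0 0 30 0 0.74;0 0 20 0 0.74;0 0 0 0 0.74' >/dev/null
python3 -m inch '0 -30 0 0 0.74;0 -35 0 0 0.74;0 -30 0 0 0.74;0 0 0 0 0.74;0 0 0 0 0.74' >/dev/null
python3 - <<'E'
from h import *
st();snap('wrist','w14.png');snap('scene','s14.png')
import cv2
a=cv2.imread('pics/s14.png');cv2.imwrite('pics/c14.png',cv2.resize(a[130:290,190:430],None,fx=3.3,fy=3.3,interpolation=cv2.INTER_CUBIC))
E
```

```text
t 21.58 tcp [543.5 -87.4 363.5] jawyaw -0.0549 down [-0.  0. -1.] q1,q6 [-0.299 -0.244] F [-0.8 -0.2  0.2] open 67.7
```

View pics/w14.png

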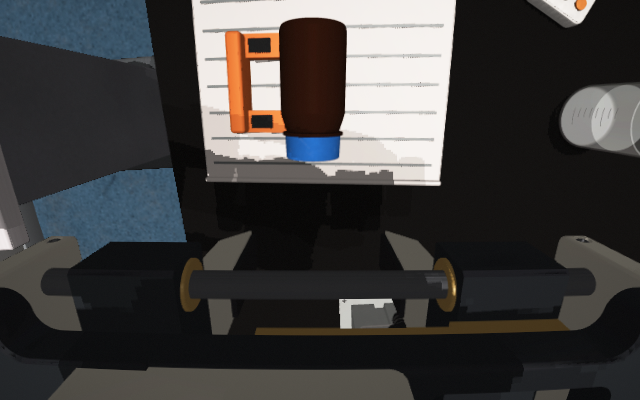

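View pics/c14.png

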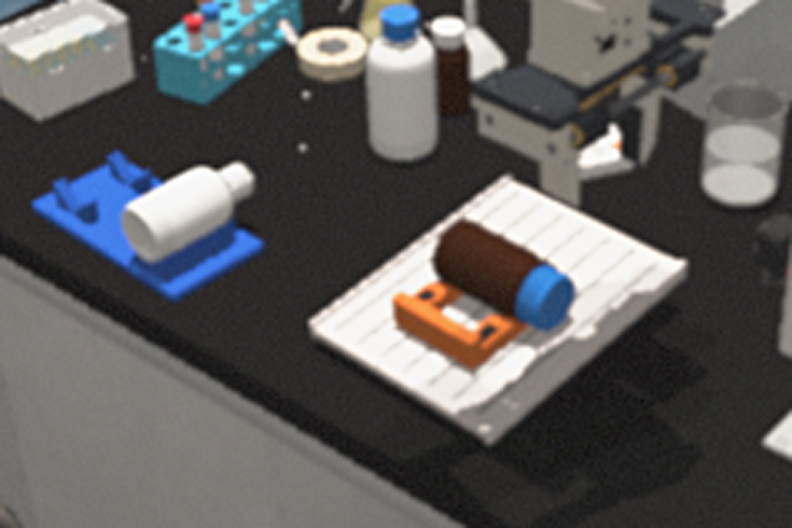

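The bottle lies square across the tray against both feet. A numeric check, with a second look to confirm it's stationary.

Run:
```python
from h import *
snap('wrist','w15.png')
import cv2
a=cv2.imread('pics/w15.png');b=cv2.imread('pics/w14.png');print('diff',cv2.absdiff(a,b)[0:185,190:460].mean())
cv2.imwrite('pics/c15.png',cv2.resize(a[0:190,190:460],None,fx=2.9,fy=2.9,interpolation=cv2.INTER_CUBIC))
```

```text
diff 10.534427761094427
```

View pics/c15.png

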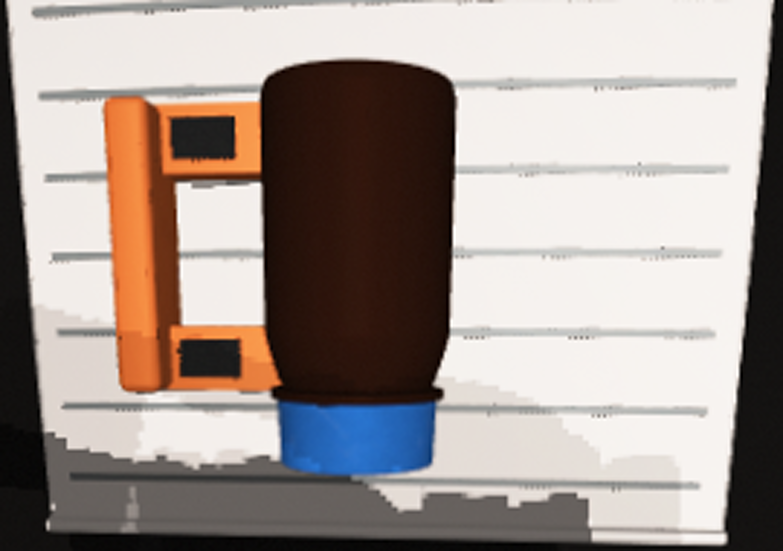

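Run:
```python
from fit import *
st()
f=2.9;o=(190,0)
p=atz('w15',cv([(262,110),(455,110),(266,310),(451,310)],f,o),.06)
m0=(p[0]+p[1])/2;m1=(p[2]+p[3])/2;d=m0-m1
print('bottle',m0,m1,'axis yaw',np.arctan2(d[1],d[0])-np.pi/2,'widths',np.linalg.norm(p[0]-p[1]),np.linalg.norm(p[2]-p[3]))
print('ends',atz('w15',cv([(357,62),(357,470)],f,o),.06))
b=atz('w15',cv([(106,100),(121,385),(160,180),(166,330)],f,o),.055);print('bar top left edge & right edge',b)
print('yaw',np.arctan2(b[0,0]-b[1,0],b[0,1]-b[1,1])*-1)
g=atz('w15',cv([(54,257),(720,252)],f,o),[.0226,.0417]);print('mid groove',g,np.arctan2(*(g[1]-g[0])[1::-1]))
```

```text
t 21.73 tcp [543.7 -85.3 363.6] jawyaw -0.0513 down [-0.     0.001 -1.   ] q1,q6 [-0.295 -0.244] F [-0.8  1.2  0.7] open 67.4
bottle [0.5464916 0.0463008 0.06     ] [ 0.54340679 -0.00915899  0.06      ] axis yaw -0.05556517590084198 widths 0.055175706339484064 0.055543009035675835
ends [[ 0.54677248  0.0588812   0.06      ]
 [ 0.54023575 -0.05757002  0.06      ]]
bar top left edge & right edge [[ 0.47317499  0.05435476  0.055     ]
 [ 0.46787388 -0.0276442   0.055     ]
 [ 0.48666988  0.03142784  0.055     ]
 [ 0.48383605 -0.01183044  0.055     ]]
yaw -0.06455865779533149
mid groove [[0.44131392 0.01416004 0.0226    ]
 [0.65850842 0.00331502 0.0417    ]] -0.04989085959120913
```

```bash
python3 -m inch '0 0 0 0 0.74;0 0 0 0 0.74;0 0 0 0 0.74;0 0 0 0 0.74' >/dev/null
python3 - <<'E'
from h import *
import cv2
snap('wrist','w16.png');
E
python3 -m inch '0 0 0 0 0.74;0 0 0 0 0.74;0 0 0 0 0.74;0 0 0 0 0.74;0 0 0 0 0.74;0 0 0 0 0.74;0 0 0 0 0.74;0 0 0 0 0.74' >/dev/null
python3 - <<'E'
from h import *
snap('wrist','w17.png');st()
a=cv2.imread('pics/w16.png');b=cv2.imread('pics/w17.png');print('diff',cv2.absdiff(a,b)[0:185,190:460].mean())
print(workorder.hand_in())
E
```

```text
t 22.83 tcp [543.8 -86.2 363.8] jawyaw -0.0521 down [ 0.  0. -1.] q1,q6 [-0.296 -0.244] F [ 1.2 -0.1 -0. ] open 68.2
diff 4.049776443109776
the job is handed in; nothing more can be done
None
```

I handed the job in at about 22.8 s. The orange chock is on the lower half of the tray, feet uphill, and the amber bottle lies across the slope against it, with its cap toward −y. I let go of the bottle only after the force readings suggested it was on the tray and against the feet. The white bottle is still in its cradle.

**Slip:** on my first try at the chock I lifted before the slow fingers had closed. The chock stayed on the bench, and the second grasp held.

**Last checks:**
- **Chock when placed:** about 1 mm or less off centre and within about 0.5° of square to the tray.
- **Bottle at rest:** its axis is within about 0.3° of square across the slope. The grip point is within about 1 mm of midway between the feet.

**Less certain:**
- **Contact with the feet:** pushing the bottle downhill gave about 3 N before release, against about 1.5 N of sliding drag. That push may have nudged the chock by a millimetre or so. The pictures show the bottle against both feet, but the measured bottle-to-chock distance came out about 2 mm less than it should be, roughly the calibration error.
- **Chock angle afterwards:** a rough reading with the bottle in place gave about 0.8° off square.
- **Stillness:** two wrist pictures about 0.7 s apart differed by 4 grey levels on average. I take that as image noise or slight arm motion, but I handed in without looking into it.

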